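# Snap the parts organiser shut, then open the push-and-turn cap

### The arm

A 6-joint arm with a two-finger parallel gripper is mounted at the origin on the work surface. World frame = base frame: x ahead of the robot, y to its left, z up, the work surface at z = 0. Lengths are in m, angles in rad, forces in N, time in s.
With the tool pointing down it reaches from about 0.3 to 0.875 m from the base axis. Payload 6.4 kg.
Tool frame: the origin (TCP) lies midway between the tips of the shut fingers; the grasp point (between the pads) lies env.hold_point_z behind it (env.hold_point_z is the distance from the TCP to the grasp point, in m); x points along the fingers, y is the direction in which the jaws open and shut, and the axes are right-handed (so a half turn about x gives the same grasp; the last joint's range is limited). The gripper opens to 85 mm and grips with 20 to 120 N. Pads are 22 mm wide; open, the fingers measure 114 mm over their backs; the gripper's body (76 mm by 85 mm) begins 54 mm behind the grasp point. The pads swing forward as they close: fully open they stand 13 mm farther back than shut.
Start: joints at [-1.479, 0.181, 1.607, -0, 1.354, -0.206], TCP at [0.169, -0.55, 0.231] pointing down, gripper open.
Joint ranges: [-2.99, 2.99], [-0.89, 2.07], [0.3, 2.58], [-1.14, 4.28], [0, 2.63], [-3.12, 3.12]. Speed limits (rad/s): [2.57, 2.57, 3.01, 3.14, 3.14, 3.14].

### API

Orientations are given as a unit quaternion [x, y, z, w].
In Python, from plant import monitor, vision, env, spotter gives the robot as it stands.
- The arm moves only by the shell command python3 -m crank 'ROWS' [FORCE]. ROWS is a JSON object of lists of equal length, an entry for each row: "fingers": the gripper's target within -1 to 1 (shut at 1, half-way at 0, fully open at -1); "travel": the shift along the tool's x, y, z in m, a list of three; "turn": the turn, a rotation vector about the tool's x, y, z in degrees, a list of three. A call has 1 to 10 rows; each row is the pose to reach, as a shift and turn from the pose commanded when the call began, along the tool's axes at that moment; what a row does not reach only later rows make up. A row lasts 1/12 s, in which the tool goes at most 41.7 mm and 7.16 degrees, less where a joint would pass 70% of its speed; a pose out of reach is approached as far as the arm can. A call with a gripper value outside its range is refused whole. The fingers move at their own pace and stop on an object; FORCE is the grip in N (left out, the last holds). Time passes only in rows, so rows that repeat a pose let the fingers close. It gives the time, the measured TCP pose, the force and the opening at its end, in the units of the state.
- monitor.observe(): the state, without advancing time (a new reading comes with each control period).
- vision.grab_frame(name): name is "scene" or "top"; returns a dict with "img" (420x560x3 uint8, red, green, blue), "range_z" (420x560 float32, m along the optical axis (not along the pixel's ray), 0 where there is no reading), "intrinsics" (3x3 intrinsics, pixels), "R" (3x3) and "t" (3): a world point X has camera coordinates R X + t. Camera axes: x right, y down, z forward; pixel columns grow to the right and rows downward; lengths in m; the calibration is good to about 2 mm. A picture is of the moment at which its call begins.
- env.close_job(): hands the job in, once; it reports no verdict.
Trained networks look in a picture, given as the dict that the camera call returned (one of the last four; its "shot" number tells which), for a name from the list of things; names that differ only in an ending like _2 or _b are one class to them, and where a whole thing is asked for, a point or a joint stands for the part that bears it (a point fixed in the world has none). Each returns a list of dicts, best first, with "confidence" (0 to 1); they miss things now and then, are a little off and sometimes report something else, mostly with a low value. They report only what shows in the picture. A call takes as long as a camera call. They do not tell look-alikes from the thing itself.
- spotter.trace(picture, target): "pixels" (420x560 bool, what is visible of it) and "position" ([column, row] in pixels, amid what is visible of it).
The state is a dict: "time_s": time; "joints": joint angles; "qvel": joint speeds; "effort": joint torques, N m; "tcp_pos": TCP position; "ee_rot": TCP orientation; "wrist_force": force on the tool from outside, world axes, zero at the start; "wrist_torque": the same for the moment, N m; "grip_width": finger opening in m.
Only numpy, scipy, OpenCV 4.12 (cv2) and the standard library are available. Lean on these libraries where they do the work, as an engineer would, in place of code of your own. Each camera call takes 0.05 s, during which the arm holds its last target.

### The job

Before opening the degreaser, press the lid of the parts organiser down until its clip snaps and keeps it shut by itself, so that nothing drips on the small parts. Then take the safety cap of the bottle clamped in the vise, push it down, twist it a quarter turn anticlockwise while it is pushed down, and lift it off. Finish while still holding the cap level in the gripper, straight above the bottle's mouth and about 5 cm clear of it; leave the pedal wrench, the rear light and the spacer where they lie.

Things in the scene. Friction and masses are not known exactly. Their poses are not given: they have to be found in the camera images.
- lid (a joint): hinge of the organiser's lid, rad: 0 = shut, grows as the lid opens upward (starts 0.6 to 1.1). A light spring and friction keep it standing open. From about 0.08 rad on its clip rides over a rib; pressed below about 0.02 rad it snaps past and then holds the lid at 0. Released before that, it springs open again to 0.4 or more. Pressing it past the rib near the clip takes about 6 N.
- lid_press (a point): point on the lid's upper face, 16 mm in from the middle of its free edge (the clip edge); z is the lid's outward normal, x points from the free edge to the hinge, y along the hinge. The lid is a flat plate 152 mm (x) by 200 mm (y), 5 mm thick, in a yellow plastic frame with a clear window. Shut, its upper face is level, 55 mm above the work surface.
- lid_hinge (a point): middle of the lid's hinge line, 134 mm from lid_press along the lid and 5 mm below its upper face; turns with the lid, y lies along the hinge; the clip stands out 12 mm from the opposite (free) edge.
- organiser: yellow plastic parts organiser, open box 150 mm (x) by 200 mm (y) by 50 mm high with small steel parts in 8 compartments, fixed to the chest; origin at the centre of its underside, x points from the clip side to the hinge side, z up.
- vise: dark steel vise fixed to the chest with a white plastic bottle (68 mm diameter) clamped upright in its jaws; 250 mm long (x) and 95 mm wide (y), jaws 100 mm high, black turning knob at its -x end, 55 mm up. Origin on the work surface under the bottle's axis, z up.
- bottle_mouth (a point): centre of the bottle's mouth (rim of the neck), 180 mm above the work surface; same axes as the vise. The neck is 32 mm in diameter with two tabs that hook the cap; the bottle widens below it, 60 mm diameter 132 mm above the work surface.
- cap_center (a point): centre of the loose black ribbed safety cap on the bottle, half-way up: round, 56 mm in diameter, 30 mm high, about 40 g, z up; x lies along the low straight bar on its top. Locked, this point is 4 mm below the mouth (176 mm above the work surface).
- cap: the same cap, origin at the centre of its underside. Tabs on the neck hook it and a spring pad pushes it up (7 N at rest, 10 N at 6 mm). Push it down 5 to 7 mm (at 7 mm it stops on the rim), turn it anticlockwise seen from above by 50 to 130 degrees (90 is best) while down; then it lifts straight off.
- pedal_wrench: chrome pedal wrench lying flat, 258 mm long (x), 7 mm thick; origin on its underside near its middle. A bystander.
- rear_light: white plastic bicycle rear light, 62 mm long (y), 36 mm wide, 28 mm high; origin at the centre of its underside. A bystander.
- spacer: aluminium ring spacer, 38 mm diameter, 20 mm high; origin at the centre of its underside. A bystander.
Things that resemble listed ones, but are neither listed nor needed, are in the scene too. Leave any blue or green look-alike of the cap alone.

How it is judged:
On the way, in this order (a step that is already met when the one before it is completed fails the run):
1. the organiser's lid is pressed shut (value of joint lid below 0.02 rad), for 0.3 s.
2. the cap is pushed down on the bottle (z of cap_center in the frame of bottle_mouth below -0.0078 m and horizontal distance between cap_center and bottle_mouth below 0.006 m and angle between the x axis of cap_center and the x axis of bottle_mouth, either way round below 0.5 rad), for 0.05 s.
3. the cap is twisted free of the tabs, still on the neck (angle between the x axis of cap_center and the x axis of bottle_mouth, either way round above 0.7 rad and z of cap_center in the frame of bottle_mouth below 0.012 m and horizontal distance between cap_center and bottle_mouth below 0.01 m), for 0.05 s.
At the end, for the whole second after the job is handed in: The lid is shut (under 0.02 rad) by its clip; the cap is off the bottle, at rest in the gripper's fingers and touching nothing else, its centre 40 to 130 mm above the mouth and within 30 mm of the bottle's axis, tilted less than 0.3 rad (value of joint lid below 0.02 rad and z of cap_center in the frame of bottle_mouth between 0.04 and 0.13 m and horizontal distance between cap_center and bottle_mouth below 0.03 m and angle between cap_center's own z axis and vertical below 0.3 rad and linear speed of cap below 0.03 m/s and contact force between the fingers and cap above 1 N and contact force between cap and vise below 0.05 N); the arm keeps its last pose, push and grip.
It fails at once if a bystander is pushed away (more than 25 mm) (distance of any of pedal_wrench, rear_light, spacer from where it was at the start of the episode above 0.025 m).
It also fails if it takes over 59 s, if anything falls off the work surface, if the arm or the gripper's body presses on something with over 40 N, if the wrist force passes 120 N, or if a joint passes its speed limit or range.

## Working session

There is one attempt and no reset: what is moved stays moved. The work goes in short steps, Python scripts to look and compute and a shell command to move; the robot and the scene stay as the last step left them, time stands still between calls to the robot, and variables do not carry over. Pictures are saved under pics/ and viewed, and the job is handed in when it is done.

```bash
ls; mkdir -p pics; cat > h.py <<'E'
import numpy as np, cv2
from plant import monitor, vision, env, spotter
def world(f,uv):
    u,v=int(round(uv[0])),int(round(uv[1])); z=f["range_z"][v,u]; K=f["intrinsics"]
    c=np.linalg.inv(K)@np.array([uv[0],uv[1],1])*z
    return np.array(f["R"]).T@(c-np.array(f["t"]))
def cloud(f,mask):
    v,u=np.nonzero(mask&(f["range_z"]>0)); z=f["range_z"][v,u]
    c=np.linalg.inv(f["intrinsics"])@np.stack([u*z,v*z,z])
    return (np.array(f["R"]).T@(c-np.array(f["t"])[:,None])).T
E
python3 - <<'E'
from h import *
s=monitor.observe(); print(s, env.hold_point_z)
for n in ("scene","top"):
    f=vision.grab_frame(n); cv2.imwrite(f"pics/{n}0.png",f["img"][:,:,::-1])
    for t in ("lid","organiser","vise","cap","pedal_wrench","rear_light","spacer"):
        for d in spotter.trace(f,t)[:4]:
            p=d["position"]; c=cloud(f,d["pixels"])
            print(n,t,round(d["confidence"],2),np.round(p),d["pixels"].sum(), np.round(np.median(c,0),3), np.round(np.percentile(c,2,0),3),np.round(np.percentile(c,98,0),3))
E
```

```text
pics
{'time_s': 0.0, 'joints': array([-1.47933418e+00,  1.81542008e-01,  1.60803653e+00, -1.26225810e-05,
        1.35382562e+00, -2.06271834e-01]), 'qvel': array([-8.65798839e-04, -9.16890531e-05,  9.13571768e-04,  2.47554845e-04,
       -5.53734435e-04, -4.48684408e-04]), 'effort': array([ 1.48258372e-03, -4.44864535e+01, -3.51342702e+01, -2.56703670e-04,
        8.97556281e-03,  3.98976852e-05]), 'tcp_pos': array([ 0.16865356, -0.54910757,  0.23036985]), 'ee_rot': array([ 0.69931797,  0.10551706, -0.69925318,  0.10423774]), 'wrist_force': array([ 0.15157471, -0.52517524, -0.09889256]), 'wrist_torque': array([0.02345246, 0.00662625, 0.01466207]), 'grip_width': 0.08537247784139504} 0.0187
scene lid 0.58 [183. 264.] 5579 [ 0.498 -0.251  0.105] [ 0.44  -0.34   0.048] [ 0.555 -0.146  0.16 ]
scene organiser 0.94 [180. 274.] 7702 [ 0.502 -0.269  0.083] [ 0.411 -0.348  0.003] [ 0.557 -0.149  0.159]
scene vise 0.92 [334. 199.] 3268 [0.562 0.232 0.062] [0.4   0.193 0.003] [0.648 0.288 0.141]
scene cap 0.72 [304. 240.] 383 [0.584 0.082 0.027] [0.555 0.064 0.   ] [0.603 0.115 0.032]
scene cap
[... 645 characters left out ...]
-0.344 -0.001] [ 0.547 -0.145  0.162]
top vise 0.74 [201. 215.] 2029 [0.504 0.25  0.071] [0.387 0.195 0.   ] [0.643 0.315 0.163]
top cap 0.6 [160. 195.] 226 [0.578 0.386 0.028] [0.554 0.363 0.002] [0.602 0.413 0.035]
top cap 0.52 [191. 200.] 284 [0.534 0.254 0.189] [0.509 0.229 0.002] [0.56  0.309 0.196]
top cap 0.47 [245. 195.] 247 [0.571 0.094 0.029] [ 0.545  0.067 -0.004] [0.6   0.124 0.036]
top pedal_wrench 0.85 [278. 190.] 430 [ 0.589 -0.009  0.006] [ 0.468 -0.026 -0.002] [0.709 0.013 0.015]
top rear_light 0.61 [144. 223.] 227 [0.483 0.439 0.02 ] [ 0.456  0.414 -0.004] [0.506 0.472 0.03 ]
top spacer 0.63 [400. 207.] 77 [ 0.525 -0.454  0.014] [ 0.509 -0.47  -0.007] [ 0.543 -0.436  0.024]
```

```bash
python3 - <<'E'
import cv2,numpy as np
a=cv2.imread("pics/scene0.png");b=cv2.imread("pics/top0.png")
cv2.imwrite("pics/s1.png",a)
c=cv2.resize(b[150:270,120:430],None,fx=2.5,fy=2.5,interpolation=cv2.INTER_CUBIC);cv2.imwrite("pics/t1.png",c)
d=cv2.resize(a[120:280,250:410],None,fx=3.7,fy=3.7,interpolation=cv2.INTER_CUBIC);cv2.imwrite("pics/s2.png",d)
E
```

```text
(no output)
```

View pics/s1.png

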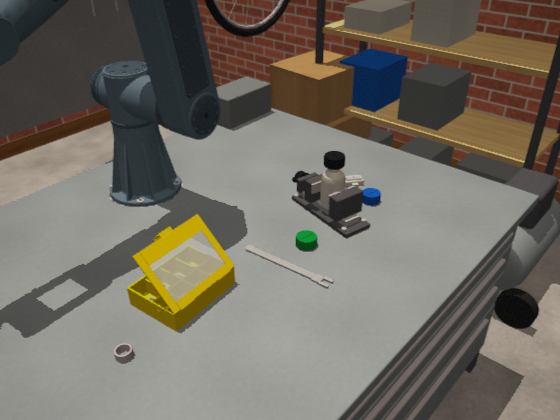

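View pics/t1.png

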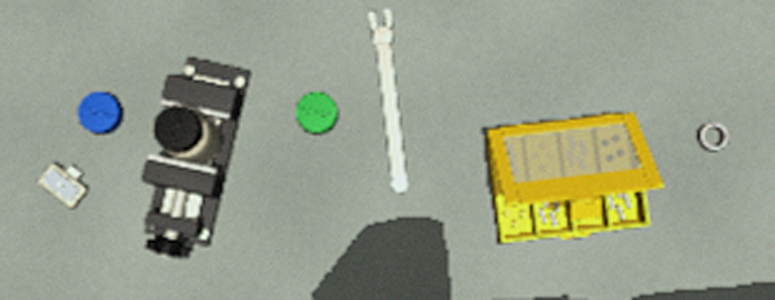

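View pics/s2.png

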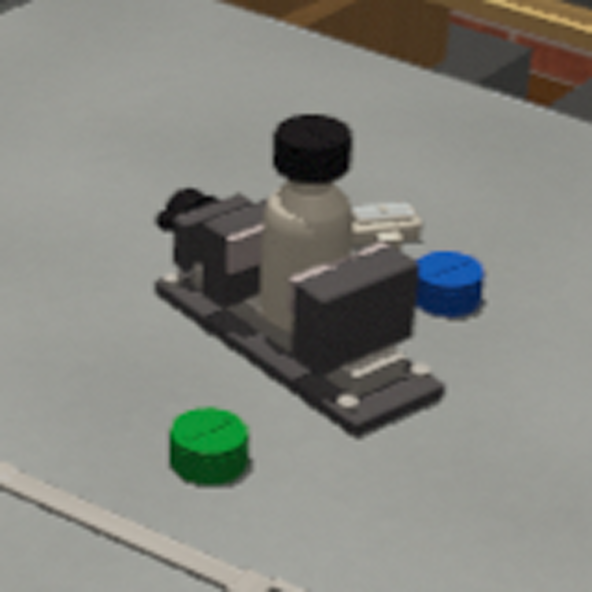

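Cap candidates in the scene picture are green (304,240), blue (371,196) and black (335,160). Only the black one sits on the clamped bottle at about 0.19 m, and the crop confirms it is the one meant. Next I'll measure the lid plane and the cap axis and bar.

```bash
python3 - <<'E'
from h import *
for n in ("scene","top"):
    f=vision.grab_frame(n)
    m=[d for d in spotter.trace(f,"lid")][0]["pixels"]
    hsv=cv2.cvtColor(f["img"],cv2.COLOR_RGB2HSV)
    y=(hsv[...,0]>15)&(hsv[...,0]<35)&(hsv[...,1]>150)
    P=cloud(f,m&y); P=P[P[:,2]>0.06]
    # RANSAC
    rng=np.random.default_rng(0);best=None
    for _ in range(500):
        q=P[rng.choice(len(P),3,False)];nn=np.cross(q[1]-q[0],q[2]-q[0]);
        if np.linalg.norm(nn)<1e-6: continue
        nn/=np.linalg.norm(nn);i=abs((P-q[0])@nn)<0.004
        if best is None or i.sum()>best.sum():best=i
    Q=P[best];c=Q.mean(0);nn=np.linalg.svd(Q-c)[2][2];nn*=np.sign(nn[2])
    h=np.array([-nn[1],nn[0],0]);h/=np.linalg.norm(h);h*=np.sign(h[1]); x=np.cross(h,nn)
    a=(Q-c)@x;b=(Q-c)@h
    print(n,len(P),best.sum(),"n",nn.round(3),"tilt",np.arccos(nn[2]).round(3),"x",x.round(3),"h",h.round(3))
    hi=lambda v,p:np.percentile(v,p)
    for p in (0.5,2,98,99.5): print(p,hi(a,p).round(4),hi(b,p).round(4))
    bm=(hi(b,1)+hi(b,99))/2
    print("free edge mid",c+x*hi(a,1)+h*bm,"hinge end",c+x*hi(a,99)+h*bm)
    # cap
    u0,v0=((335,160) if n=="scene" else (191,200))
    g=f["img"].max(2)<60; w=np.zeros_like(g);w[v0-20:v0+20,u0-20:u0+20]=1
    C=cloud(f,g&w); C=C[(C[:,2]>0.155)&(C[:,2]<0.21)]
    T=C[C[:,2]>0.185]
    print("cap",len(C),C.min(0),C.max(0),"top",len(T),np.median(T[:,2]),cv2.minEnclosingCircle(T[:,:2].astype(np.float32)), T.min(0),T.max(0))
    c=f["img"][v0-18:v0+18,u0-18:u0+18]; c=cv2.resize(np.clip(c.astype(float)*4,0,255).astype(np.uint8),None,fx=12,fy=12,interpolation=cv2.INTER_CUBIC)
    cv2.imwrite(f"pics/cap_{n}.png",c[:,:,::-1])
    V=cloud(f,spotter.trace(f,"vise")[0]["pixels"]); V=V[(V[:,2]<0.12)]
    r=cv2.minAreaRect(V[:,:2].astype(np.float32)); print("vise",r)
    V=V[V[:,2]<0.02];print("vise base",cv2.minAreaRect(V[:,:2].astype(np.float32)))
E
```

```text
scene 2262 2111 n [0.704 0.066 0.707] tilt 0.785 x [ 0.704  0.066 -0.707] h [-0.094  0.996  0.   ]
0.5 -0.0599 -0.0915
2 -0.0547 -0.0905
98 0.0894 0.1062
99.5 0.091 0.1077
free edge mid [ 0.44142166 -0.24936758  0.16510604] hinge end [ 0.54589562 -0.23952046  0.06019518]
cap 328 [0.51181871 0.2246342  0.16045685] [0.56796394 0.28521447 0.19360476] top 176 0.18963451566708078 ((0.5398482084274292, 0.2550375163555145), 0.030775805935263634) [0.51181871 0.2246342  0.18503383] [0.56773949 0.28521447 0.19360476]
vise ((0.4811069667339325, 0.3009231388568878), (0.1902489960193634, 0.39278265833854675), 54.49007797241211)
vise base ((0.4811069667339325, 0.3009231388568878), (0.1902489960193634, 0.39278265833854675), 54.49007797241211)
top 940 804 n [0.697 0.068 0.714] tilt 0.776 x [ 0.71   0.069 -0.701] h [-0.097  0.995  0.   ]
0.5 -0.0554 -0.0975
2 -0.0522 -0.0957
98 0.096 0.0965
99.5 0.0978 0.0982
free edge mid [ 0.43586474 -0.24816993  0.16709789] hinge end [ 0.54368697 -0.23763969  0.06073422]
cap 266 [0.50652319 0.22743682 0.17211699] [0.55988202 0.28249282 0.19712536] top 248 0.19040517508790233 ((0.5344680547714233, 0.2550906538963318), 0.028101371601223946) [0.50652319 0.22909426 0.18502394] [0.55988202 0.28249282 0.19712536]
vise ((0.5002920031547546, -0.25479069352149963), (0.11400554329156876, 0.22635096311569214), 3.567995548248291)
vise base ((0.5037207007408142, -0.2598406672477722), (0.21473295986652374, 0.10520204901695251), 88.25788879394531)
```

```bash
python3 - <<'E'
from h import *
from scipy.optimize import minimize
th=np.linspace(0,2*np.pi,60,endpoint=False)
for n in ("scene","top"):
    f=vision.grab_frame(n)
    u0,v0=((335,160) if n=="scene" else (191,200))
    d=min(spotter.trace(f,"cap"),key=lambda d:np.hypot(d["position"][0]-u0,d["position"][1]-v0))
    g=f["img"].max(2)<60
    w=np.zeros_like(g);w[v0-16:v0+16,u0-16:u0+16]=1
    S=6
    # restrict by height
    Z=np.full(g.shape,-1.0); vv,uu=np.nonzero(f["range_z"]>0); Pc=cloud(f,np.ones_like(g)); Z[vv,uu]=Pc[:,2]
    m=(g&w&(Z>0.158)&(Z<0.21))
    num,lab=cv2.connectedComponents(m.astype(np.uint8)); 
    k=np.argmax(np.bincount(lab[m])); m=lab==k
    u1,v1=np.nonzero(m)[1].min()-6,np.nonzero(m)[0].min()-6
    M=cv2.resize(m[v1:v1+44,u1:u1+44].astype(np.uint8),None,fx=S,fy=S,interpolation=cv2.INTER_NEAREST)
    def sil(p):
        pts=np.array([[p[0]+.028*np.cos(t),p[1]+.028*np.sin(t),z] for t in th for z in (.161,.191)])
        c=f["R"]@pts.T+np.array(f["t"])[:,None]; q=f["intrinsics"]@c; q=(q[:2]/q[2]).T
        q=(q-[u1-.5,v1-.5])*S
        I=np.zeros_like(M);cv2.fillConvexPoly(I,cv2.convexHull(q.astype(np.int32)),1);return I
    best=max(((M&sil(p)).sum()/(M|sil(p)).sum(),p) for p in [(x,y) for x in np.arange(.526,.55,.001) for y in np.arange(.243,.268,.001)])
    print(n,m.sum(),best, "cam pos",-f["R"].T@f["t"])
    # vise
    for dd in spotter.trace(f,"vise")[:3]:
        V=cloud(f,dd["pixels"]); V=V[(V[:,1]>0.15)&(V[:,1]<.36)&(V[:,0]<.7)]
        if len(V)<200: continue
        for lo,hi in ((0.004,.03),(.085,.105)):
            Q=V[(V[:,2]>lo)&(V[:,2]<hi)]; print(lo,len(Q),cv2.minAreaRect(Q[:,:2].astype(np.float32)))
    c=f["img"][v0-18:v0+18,u0-18:u0+18].astype(float); c=np.clip((c-5)*6,0,255).astype(np.uint8)
    cv2.imwrite(f"pics/capb_{n}.png",cv2.resize(c,None,fx=14,fy=14,interpolation=cv2.INTER_CUBIC)[:,:,::-1])
E
python3 -c "
import cv2,numpy as np
cv2.imwrite('pics/capc.png',np.hstack([cv2.resize(cv2.imread('pics/capb_%s.png'%n),(390,390)) for n in ('scene','top')]))"
```

```text
scene 326 (np.float64(0.8846647054386362), (np.float64(0.537), np.float64(0.255))) cam pos [ 1.27611757 -0.81136675  0.85017931]
0.004 894 ((0.5298280715942383, 0.25670066475868225), (0.09557239711284637, 0.25513315200805664), 76.68396759033203)
0.085 679 ((0.5410161018371582, 0.2547316253185272), (0.09989715367555618, 0.1490602344274521), 76.14871215820312)
top 265 (np.float64(0.8867942137190854), (np.float64(0.535), np.float64(0.256))) cam pos [ 3.56901816e-01 -4.52053779e-04  1.62921482e+00]
0.004 589 ((0.5172318816184998, 0.2690654695034027), (0.11243163794279099, 0.2744135856628418), 75.0544204711914)
0.085 671 ((0.5369818210601807, 0.254999577999115), (0.09602216631174088, 0.1450551152229309), 76.30795288085938)
```

View pics/capc.png

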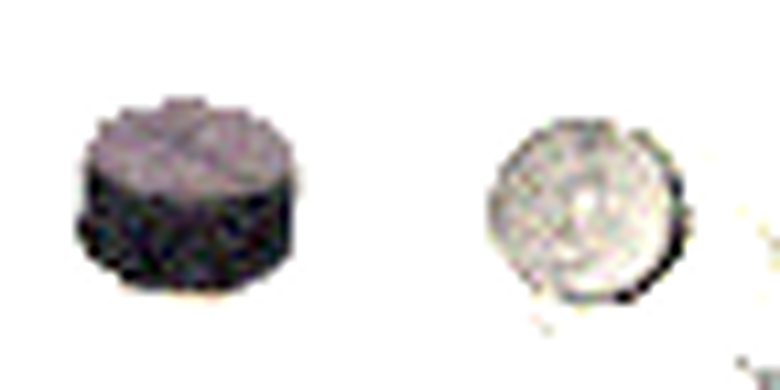

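```bash
cat >> h.py <<'E'
from scipy.spatial.transform import Rotation as Ro
def rel(target=None,yaw=None,s=None):
    """travel/turn from the measured pose to world target (tool straight down, tool y at world yaw deg)"""
    s=s or monitor.observe(); R=Ro.from_quat(s["ee_rot"]); M=R.as_matrix()
    print("t",round(s["time_s"],2),"tcp",s["tcp_pos"].round(4),"y-yaw",np.degrees(np.arctan2(M[1,1],M[0,1])).round(2),"xaxis",M[:,0].round(3),"F",s["wrist_force"].round(1),"w",round(s["grip_width"],4),"j",s["joints"].round(3))
    if target is not None: print("travel",(M.T@(np.array(target)-s["tcp_pos"])*1).round(4))
    if yaw is not None:
        a=np.radians(yaw); y=np.array([np.cos(a),np.sin(a),0]); x=np.array([0,0,-1.]); T=np.stack([x,y,np.cross(x,y)],1)
        print("turn",np.degrees((R.inv()*Ro.from_matrix(T)).as_rotvec()).round(2))
E
python3 - <<'E'
from h import *
for y in (95.4,-84.6): rel([0.47,-0.245,0.25],y)
E
```

```text
t 1.4 tcp [ 0.1687 -0.5497  0.2313] y-yaw -72.94 xaxis [ 0.  0. -1.] F [-0.6  0.1 -0.1] w 0.0852 j [-1.479  0.181  1.607  0.     1.354 -0.206]
travel [-0.0187 -0.2029 -0.3774]
turn [-168.34   -0.     -0.  ]
t 1.4 tcp [ 0.1687 -0.5497  0.2313] y-yaw -72.94 xaxis [ 0.  0. -1.] F [-0.6  0.1 -0.1] w 0.0852 j [-1.479  0.181  1.607  0.     1.354 -0.206]
travel [-0.0187 -0.2029 -0.3774]
turn [11.66 -0.    0.  ]
```

```bash
python3 -m crank '{"fingers":[1,1,1,1,1,1,1,1,1,1],"travel":[[-0.02,-0.02,-0.037],[-0.02,-0.04,-0.075],[-0.02,-0.06,-0.112],[-0.02,-0.08,-0.15],[-0.02,-0.1,-0.187],[-0.02,-0.12,-0.225],[-0.02,-0.14,-0.262],[-0.02,-0.16,-0.3],[-0.02,-0.18,-0.337],[-0.02,-0.203,-0.377]],"turn":[[0,0,0],[0,0,0],[5,0,0],[11.6,0,0],[11.6,0,0],[11.6,0,0],[11.6,0,0],[11.6,0,0],[11.6,0,0],[11.6,0,0]]}' 40; python3 - <<'E'
from h import *
rel([0.47,-0.245,0.25],-84.6)
f=vision.grab_frame("scene");cv2.imwrite("pics/s3.png",cv2.resize(f["img"][150:350,80:330,::-1],None,fx=3,fy=3))
E
```

```text
time_s: 2.23
tcp_pos: [0.4594, -0.2555, 0.2516]
ee_rot: [0.707, 0.033, -0.706, 0.034]
wrist_force: [0.4, -0.7, -0.5]
grip_width: 0.0001
t 2.23 tcp [ 0.4594 -0.2555  0.2516] y-yaw -84.54 xaxis [ 0.001 -0.001 -1.   ] F [ 0.4 -0.7 -0.5] w 0.0001 j [-0.734  0.052  1.708 -0.     1.381  0.742]
travel [ 0.0016 -0.0094 -0.0116]
turn [ 0.06 -0.03 -0.04]
```

View pics/s3.png

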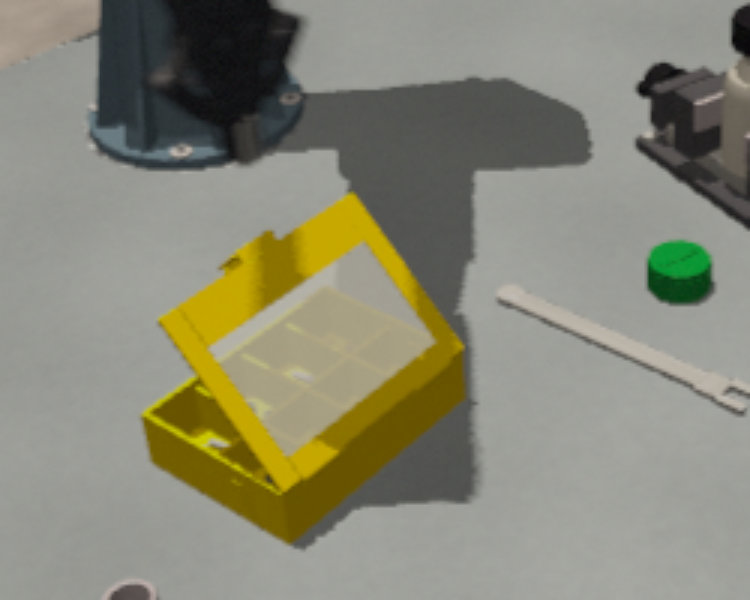

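```bash
python3 -m crank '{"fingers":[1,1,1,1,1,1,1,1,1,1],"travel":[[0.03,0,0.004],[0.06,0,0.004],[0.085,0,0.004],[0.095,0,0.004],[0.103,0,0.005],[0.11,0,0.01],[0.118,0,0.016],[0.126,0,0.022],[0.134,0,0.028],[0.134,0,0.028]],"turn":[[0,0,0],[0,0,0],[0,0,0],[0,0,0],[0,0,0],[0,0,0],[0,0,0],[0,0,0],[0,0,0],[0,0,0]]}'; python3 - <<'E'
from h import *
rel()
f=vision.grab_frame("scene");cv2.imwrite("pics/s4.png",cv2.resize(f["img"][150:350,80:330,::-1],None,fx=3,fy=3))
E
```

```text
time_s: 3.12
tcp_pos: [0.4285, -0.2595, 0.116]
ee_rot: [-0.706, -0.034, 0.707, -0.033]
wrist_force: [-1.0, -0.0, 0.0]
grip_width: 0.0002
t 3.12 tcp [ 0.4285 -0.2595  0.116 ] y-yaw -84.59 xaxis [-0.002  0.001 -1.   ] F [-1. -0.  0.] w 0.0002 j [-0.782  0.158  1.887 -0.     1.098  0.695]
```

View pics/s4.png

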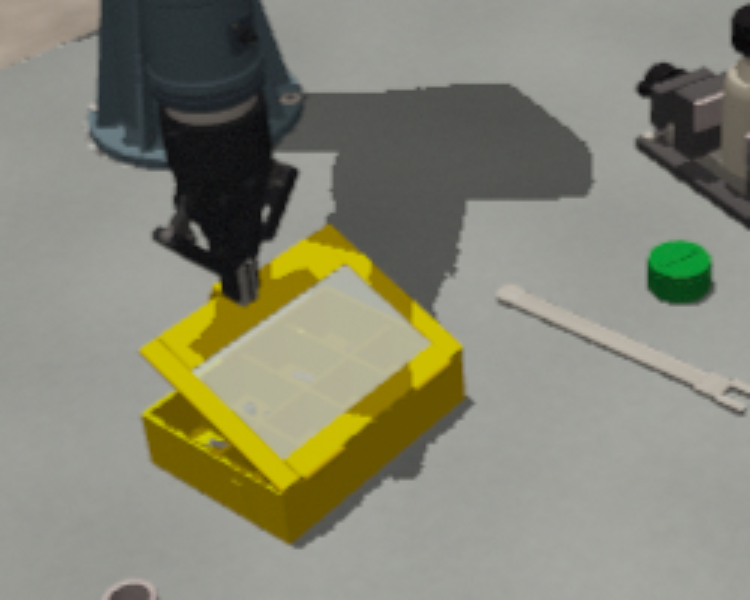

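```bash
python3 -m crank '{"fingers":[1,1,1,1,1,1,1,1,1,1],"travel":[[0.008,-0.001,0.001],[0.016,-0.002,0.002],[0.024,-0.003,0.004],[0.032,-0.004,0.005],[0.04,-0.005,0.007],[0.046,-0.006,0.008],[0.052,-0.006,0.009],[0.057,-0.006,0.01],[0.061,-0.006,0.01],[0.061,-0.006,0.01]],"turn":[[0,0,0],[0,0,0],[0,0,0],[0,0,0],[0,0,0],[0,0,0],[0,0,0],[0,0,0],[0,0,0],[0,0,0]]}'; python3 - <<'E'
from h import *
rel()
f=vision.grab_frame("scene");cv2.imwrite("pics/s5.png",cv2.resize(f["img"][150:350,80:330,::-1],None,fx=3,fy=3))
E
```

```text
time_s: 4.0
tcp_pos: [0.4195, -0.2544, 0.0556]
ee_rot: [-0.706, -0.034, 0.707, -0.033]
wrist_force: [-0.9, 0.2, 0.5]
grip_width: 0.0
t 4.0 tcp [ 0.4195 -0.2544  0.0556] y-yaw -84.54 xaxis [-0.001  0.001 -1.   ] F [-0.9  0.2  0.5] w 0.0 j [-0.788  0.239  1.941  0.     0.962  0.688]
```

View pics/s5.png

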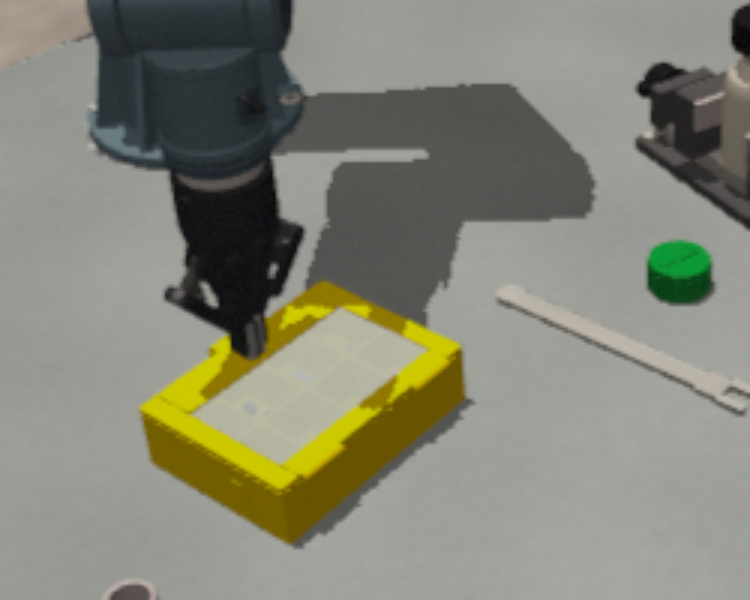

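```bash
python3 -m crank '{"fingers":[1,1,1,1,1,1],"travel":[[0.002,0,0.001],[0.003,0,0.002],[0.004,0,0.002],[0.004,0,0.002],[0.004,0,0.002],[0.004,0,0.002]],"turn":[[0,0,0],[0,0,0],[0,0,0],[0,0,0],[0,0,0],[0,0,0]]}'; python3 -c "
from h import *
rel()"
```

```text
time_s: 4.55
tcp_pos: [0.4194, -0.2548, 0.055]
ee_rot: [0.707, 0.034, -0.705, 0.034]
wrist_force: [-2.1, 9.2, 27.3]
grip_width: 0.0
t 4.55 tcp [ 0.4194 -0.2548  0.055 ] y-yaw -84.53 xaxis [ 0.003 -0.    -1.   ] F [-2.1  9.2 27.3] w 0.0 j [-0.79   0.238  1.944  0.002  0.958  0.684]
```

```bash
python3 -m crank '{"fingers":[1,1,1,0,-1,-1],"travel":[[-0.02,0,0],[-0.06,0,0],[-0.1,0,0],[-0.14,0,0],[-0.18,0,0],[-0.22,0,0]],"turn":[[0,0,0],[0,0,0],[0,0,0],[0,0,0],[0,0,0],[0,0,0]]}'; python3 - <<'E'
from h import *
rel([0.536,0.2553,0.26],-20)
f=vision.grab_frame("top")
hsv=cv2.cvtColor(f["img"],cv2.COLOR_RGB2HSV)
P=cloud(f,(hsv[...,0]>15)&(hsv[...,0]<35)&(hsv[...,1]>130)); P=P[(P[:,2]>.02)&(P[:,2]<.2)&(P[:,1]<-.1)]
print(len(P),np.percentile(P[:,2],[2,50,98]),P.min(0),P.max(0))
f=vision.grab_frame("scene");cv2.imwrite("pics/s6.png",cv2.resize(f["img"][150:350,80:330,::-1],None,fx=3,fy=3))
P=cloud(f,spotter.trace(f,"lid")[0]["pixels"]);print(np.percentile(P[:,2],[2,50,98]))
E
```

```text
time_s: 5.05
tcp_pos: [0.4172, -0.2545, 0.274]
ee_rot: [-0.706, -0.034, 0.706, -0.034]
wrist_force: [0.3, -0.8, 0.5]
grip_width: 0.0359
t 5.05 tcp [ 0.4172 -0.2545  0.274 ] y-yaw -84.54 xaxis [-0.001  0.    -1.   ] F [ 0.3 -0.8  0.5] w 0.0359 j [-0.791 -0.052  1.766 -0.     1.428  0.684]
travel [ 0.014  -0.4961 -0.1668]
turn [-6.454e+01  2.000e-02  3.000e-02]
744 [0.03335833 0.05470416 0.06143756] [ 0.38528003 -0.33766437  0.02063331] [ 0.55630899 -0.13929608  0.06614689]
[0.0486293  0.05352217 0.05740779]
```

View pics/s6.png

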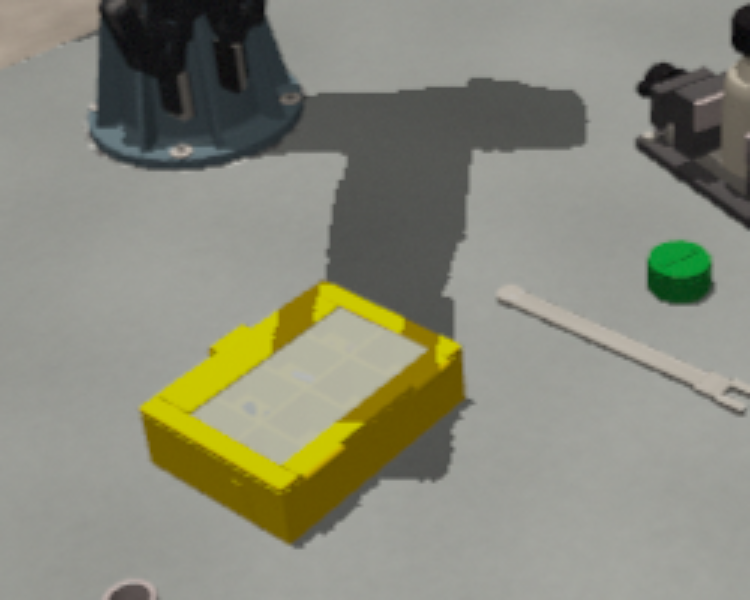

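The lid stays level at 55 mm with the gripper clear, so the clip holds it. Next is the bottle.

```bash
python3 -m crank '{"fingers":[-1,-1,-1,-1,-1,-1,-1,-1,-1,-1],"travel":[[0,-0.039,-0.012],[0,-0.078,-0.025],[0,-0.117,-0.038],[0,-0.156,-0.05],[0,-0.195,-0.063],[0,-0.234,-0.076],[0,-0.273,-0.09],[0,-0.312,-0.104],[0,-0.35,-0.118],[0,-0.39,-0.131]],"turn":[[-6,0,0],[-12,0,0],[-18,0,0],[-24,0,0],[-30,0,0],[-36,0,0],[-42,0,0],[-48,0,0],[-55,0,0],[-61,0,0]]}'; python3 -c "
from h import *
rel([0.536,0.2553,0.26],-20)"
```

```text
time_s: 6.03
tcp_pos: [0.5101, 0.1473, 0.2702]
ee_rot: [-0.589, -0.39, 0.591, -0.389]
wrist_force: [0.9, -0.9, -0.4]
grip_width: 0.0855
t 6.03 tcp [0.5101 0.1473 0.2702] y-yaw -23.19 xaxis [-0.003 -0.001 -1.   ] F [ 0.9 -0.9 -0.4] w 0.0855 j [ 0.058  0.052  1.669 -0.     1.423  0.462]
travel [ 0.0101 -0.0187 -0.1095]
turn [-3.19  0.09  0.15]
```

```bash
python3 -m crank '{"fingers":[-1,-1,-1,-1,-1,-1],"travel":[[0.003,-0.005,-0.03],[0.006,-0.01,-0.06],[0.01,-0.015,-0.09],[0.01,-0.019,-0.11],[0.01,-0.019,-0.11],[0.01,-0.019,-0.11]],"turn":[[-3,0,0],[-3.2,0,0],[-3.2,0,0],[-3.2,0,0],[-3.2,0,0],[-3.2,0,0]]}'; python3 - <<'E'
from h import *
rel([0.536,0.2553,0.26],-20)
for n,b in (("scene",(90,230,270,410)),("top",(150,250,140,260))):
    f=vision.grab_frame(n);cv2.imwrite(f"pics/b_{n}.png",cv2.resize(f["img"][b[0]:b[1],b[2]:b[3],::-1],(560,560 if n=="scene" else 466),interpolation=cv2.INTER_CUBIC))
E
```

```text
time_s: 6.53
tcp_pos: [0.5363, 0.2543, 0.2598]
ee_rot: [-0.579, -0.405, 0.581, -0.404]
wrist_force: [0.3, -0.8, 0.2]
grip_width: 0.0853
t 6.53 tcp [0.5363 0.2543 0.2598] y-yaw -20.22 xaxis [-0.004 -0.001 -1.   ] F [ 0.3 -0.8  0.2] w 0.0853 j [ 0.243  0.202  1.524 -0.     1.42   0.596]
travel [-0.0002 -0.0006 -0.0008]
turn [-0.22  0.15  0.18]
```

View pics/b_scene.png

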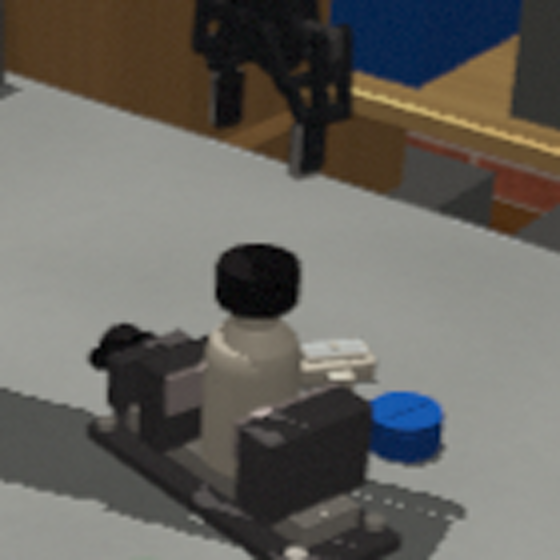

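View pics/b_top.png

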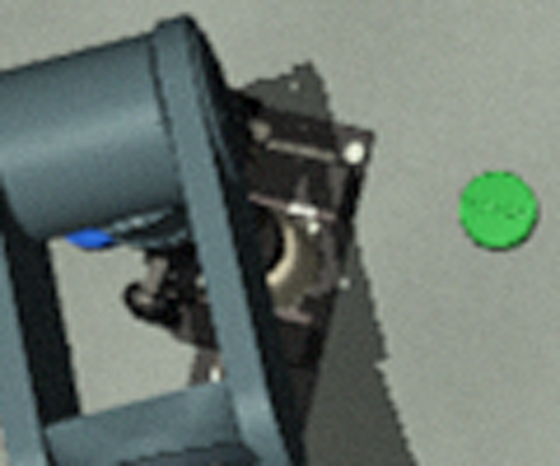

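```bash
python3 -m crank '{"fingers":[-1,-1,-1,-1,-1,-1,0,0.5,0.5,0.5],"travel":[[0.03,0,-0.001],[0.06,0,-0.001],[0.08,0,-0.001],[0.095,0,-0.001],[0.103,0,-0.001],[0.103,0,-0.001],[0.103,0,-0.001],[0.103,0,-0.001],[0.103,0,-0.001],[0.103,0,-0.001]],"turn":[[0,0,0],[0,0,0],[0,0,0],[0,0,0],[0,0,0],[0,0,0],[0,0,0],[0,0,0],[0,0,0],[0,0,0]]}' 30; python3 - <<'E'
from h import *
rel([0.536,0.2553,0.157],-20)
f=vision.grab_frame("scene");cv2.imwrite(f"pics/c1.png",cv2.resize(f["img"][90:230,270:410,::-1],(560,560),interpolation=cv2.INTER_CUBIC))
E
```

```text
time_s: 7.47
tcp_pos: [0.5373, 0.2556, 0.1611]
ee_rot: [0.581, 0.404, -0.58, 0.403]
wrist_force: [-6.3, 1.4, 6.6]
grip_width: 0.0548
t 7.47 tcp [0.5373 0.2556 0.1611] y-yaw -20.32 xaxis [-0.     0.002 -1.   ] F [-6.3  1.4  6.6] w 0.0548 j [0.244 0.294 1.618 0.002 1.23  0.598]
travel [ 0.0041 -0.0011  0.0007]
turn [-0.32 -0.07  0.06]
```

View pics/c1.png

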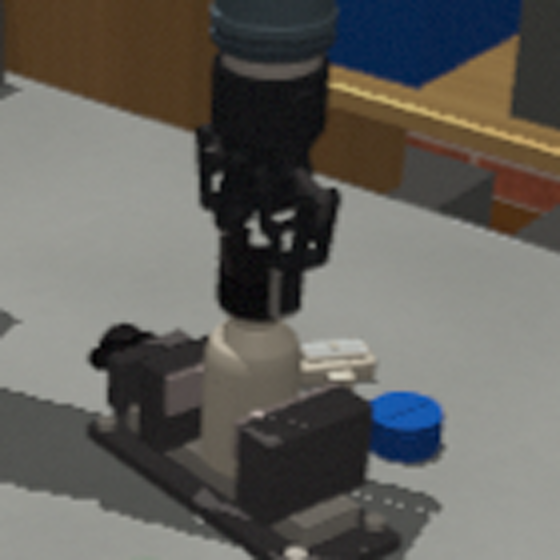

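```bash
python3 -m crank '{"fingers":[0.7,0.7,0.7,0.7],"travel":[[0,0,0],[0,0,0],[0,0,0],[0,0,0]],"turn":[[0,0,0],[0,0,0],[0,0,0],[0,0,0]]}' 80; python3 - <<'E'
from h import *
rel([0.536,0.2553,0.157],-20)
E
```

```text
time_s: 7.85
tcp_pos: [0.5373, 0.2556, 0.1612]
ee_rot: [0.58, 0.404, -0.58, 0.404]
wrist_force: [-7.4, 1.3, 5.2]
grip_width: 0.0538
t 7.85 tcp [0.5373 0.2556 0.1612] y-yaw -20.31 xaxis [-0.     0.001 -1.   ] F [-7.4  1.3  5.2] w 0.0538 j [2.440e-01 2.940e-01 1.618e+00 1.000e-03 1.229e+00 5.980e-01]
travel [ 0.0042 -0.0011  0.0007]
turn [-0.31 -0.06  0.04]
```

```bash
python3 -m crank '{"fingers":[0.7,0.7,0.7,0.7],"travel":[[0.002,0,0],[0.004,0,0],[0.006,0,0],[0.006,0,0]],"turn":[[0,0,0],[0,0,0],[0,0,0],[0,0,0]]}'; python3 - <<'E'
from h import *
rel([0.536,0.2553,0.157],-20)
f=vision.grab_frame("scene");cv2.imwrite(f"pics/c2.png",cv2.resize(f["img"][130:200,300:370,::-1],(560,560),interpolation=cv2.INTER_CUBIC))
E
```

```text
time_s: 8.18
tcp_pos: [0.5373, 0.2556, 0.1559]
ee_rot: [0.581, 0.404, -0.58, 0.404]
wrist_force: [-8.5, 0.3, 10.7]
grip_width: 0.0538
t 8.18 tcp [0.5373 0.2556 0.1559] y-yaw -20.31 xaxis [-0.     0.001 -1.   ] F [-8.5  0.3 10.7] w 0.0538 j [2.440e-01 3.000e-01 1.622e+00 1.000e-03 1.219e+00 5.980e-01]
travel [-0.0011 -0.0011  0.0007]
turn [-0.31 -0.07  0.03]
```

View pics/c2.png

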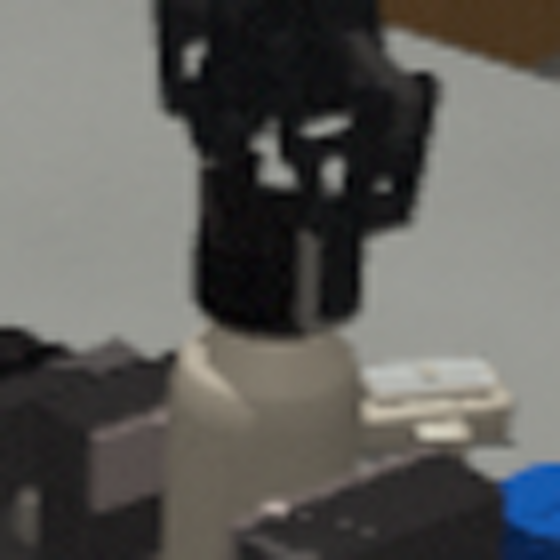

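```bash
python3 -m crank '{"fingers":[0.7,0.7,0.7],"travel":[[0.0005,-0.001,0.0005],[0.001,-0.001,0.0005],[0.001,-0.001,0.0005]],"turn":[[0,0,0],[0,0,0],[0,0,0]]}'; python3 - <<'E'
from h import *
rel([0.536,0.2553,0.157],-20)
E
```

```text
time_s: 8.48
tcp_pos: [0.5373, 0.2556, 0.1559]
ee_rot: [0.581, 0.404, -0.579, 0.404]
wrist_force: [-7.2, 1.2, 12.1]
grip_width: 0.0537
t 8.48 tcp [0.5373 0.2556 0.1559] y-yaw -20.31 xaxis [ 0.003  0.002 -1.   ] F [-7.2  1.2 12.1] w 0.0537 j [2.440e-01 2.980e-01 1.625e+00 1.000e-03 1.216e+00 5.980e-01]
travel [-0.0011 -0.0011  0.0007]
turn [-0.31 -0.15 -0.1 ]
```

```bash
python3 -m crank '{"fingers":[0.7,0.7,0.7,0.7,0.7,0.7,0.7,0.7,0.7,0.7],"travel":[[0,0,0],[0,0,0],[0,0,0],[0,0,0],[0,0,0],[0,0,0],[0,0,0],[0,0,0],[0,0,0],[0,0,0]],"turn":[[-5,0,0],[-10,0,0],[-15,0,0],[-20,0,0],[-25,0,0],[-30,0,0],[-35,0,0],[-40,0,0],[-45,0,0],[-45,0,0]]}'; python3 - <<'E'
from h import *
rel([0.536,0.2553,0.157],70)
E
```

```text
time_s: 9.32
tcp_pos: [0.5375, 0.2567, 0.1558]
ee_rot: [0.382, 0.596, -0.378, 0.597]
wrist_force: [-5.9, 4.6, 11.0]
grip_width: 0.0538
t 9.32 tcp [0.5375 0.2567 0.1558] y-yaw 24.96 xaxis [ 0.003  0.004 -1.   ] F [-5.9  4.6 11. ] w 0.0538 j [ 0.245  0.298  1.624  0.003  1.215 -0.192]
travel [-0.0012 -0.0019  0.0007]
turn [-45.04  -0.    -0.3 ]
```

```bash
python3 -m crank '{"fingers":[0.7,0.7,0.7,0.7,0.7,0.7,0.7,0.7,0.7,0.7],"travel":[[0,0,0],[0,0,0],[0,0,0],[0,0,0],[0,0,0],[0,0,0],[0,0,0],[0,0,0],[0,0,0],[0,0,0]],"turn":[[-5,0,0],[-10,0,0],[-15,0,0],[-20,0,0],[-25,0,0],[-30,0,0],[-35,0,0],[-40,0,0],[-45,0,0],[-45,0,0]]}'; python3 - <<'E'
from h import *
rel([0.536,0.2553,0.157],70)
E
```

```text
time_s: 10.15
tcp_pos: [0.5371, 0.2567, 0.1556]
ee_rot: [0.124, 0.696, -0.122, 0.697]
wrist_force: [-6.4, 4.6, 10.2]
grip_width: 0.054
t 10.15 tcp [0.5371 0.2567 0.1556] y-yaw 69.97 xaxis [ 0.003  0.004 -1.   ] F [-6.4  4.6 10.2] w 0.054 j [ 0.245  0.298  1.624  0.003  1.215 -0.977]
travel [-0.0014 -0.0017 -0.0006]
turn [-0.03  0.07 -0.24]
```

```bash
python3 -m crank '{"fingers":[0.7,0.7,0.7,0.7,0.7,0.7],"travel":[[-0.002,0,0],[-0.004,0,0],[-0.006,0,0],[-0.008,0,0],[-0.01,0,0],[-0.01,0,0]],"turn":[[0,0,0],[0,0,0],[0,0,0],[0,0,0],[0,0,0],[0,0,0]]}'; python3 - <<'E'
from h import *
rel()
E
```

```text
time_s: 10.65
tcp_pos: [0.5368, 0.2559, 0.1642]
ee_rot: [0.125, 0.696, -0.124, 0.696]
wrist_force: [-4.3, 3.5, 1.7]
grip_width: 0.0537
t 10.65 tcp [0.5368 0.2559 0.1642] y-yaw 69.7 xaxis [ 0.002  0.002 -1.   ] F [-4.3  3.5  1.7] w 0.0537 j [ 0.244  0.288  1.618  0.002  1.233 -0.973]
```

```bash
python3 -m crank '{"fingers":[0.7,0.7,0.7,0.7,0.7,0.7,0.7,0.7,0.7,0.7],"travel":[[-0.004,0,0],[-0.008,0,0],[-0.014,0,0],[-0.022,0,0],[-0.032,0,0],[-0.044,0,0],[-0.056,0,0],[-0.064,0,0],[-0.067,0,0],[-0.067,0,0]],"turn":[[0,0,0],[0,0,0],[0,0,0],[0,0,0],[0,0,0],[0,0,0],[0,0,0],[0,0,0],[0,0,0],[0,0,0]]}'; python3 - <<'E'
from h import *
rel()
f=vision.grab_frame("scene");cv2.imwrite(f"pics/d1.png",cv2.resize(f["img"][100:220,280:400,::-1],(600,600),interpolation=cv2.INTER_CUBIC))
cv2.imwrite("pics/d2.png",f["img"][:,:,::-1])
for t in ("lid","cap","pedal_wrench","rear_light","spacer"):
  for d in spotter.trace(f,t)[:4]:
    P=cloud(f,d["pixels"]); print(t,round(d["confidence"],2),np.round(d["position"]),np.median(P,0).round(3),P[:,2].min().round(3),P[:,2].max().round(3))
E
```

```text
time_s: 11.48
tcp_pos: [0.5374, 0.2547, 0.2308]
ee_rot: [0.125, 0.695, -0.125, 0.697]
wrist_force: [-0.6, -0.0, -0.3]
grip_width: 0.0539
t 11.48 tcp [0.5374 0.2547 0.2308] y-yaw 69.66 xaxis [ 0.002  0.001 -1.   ] F [-0.6 -0.  -0.3] w 0.0539 j [ 0.243  0.223  1.558 -0.     1.358 -0.972]
lid 0.78 [180. 278.] [ 0.479 -0.253  0.054] -0.004 0.061
cap 0.96 [303. 241.] [0.584 0.083 0.026] -0.006 0.033
cap 0.74 [337. 137.] [0.554 0.244 0.254] -0.282 0.263
cap 0.64 [370. 198.] [0.591 0.38  0.026] -0.004 0.034
pedal_wrench 0.79 [291. 268.] [ 0.604 -0.01   0.005] -0.005 0.011
pedal_wrench 0.43 [180. 278.] [ 0.479 -0.254  0.054] -0.005 0.061
rear_light 0.72 [352. 184.] [0.493 0.435 0.018] -0.001 0.099
spacer 0.68 [121. 354.] [ 0.532 -0.455  0.013] -0.002 0.022
spacer 0.16 [178. 274.] [ 0.479 -0.254  0.054] -0.005 0.061
```

View pics/d1.png

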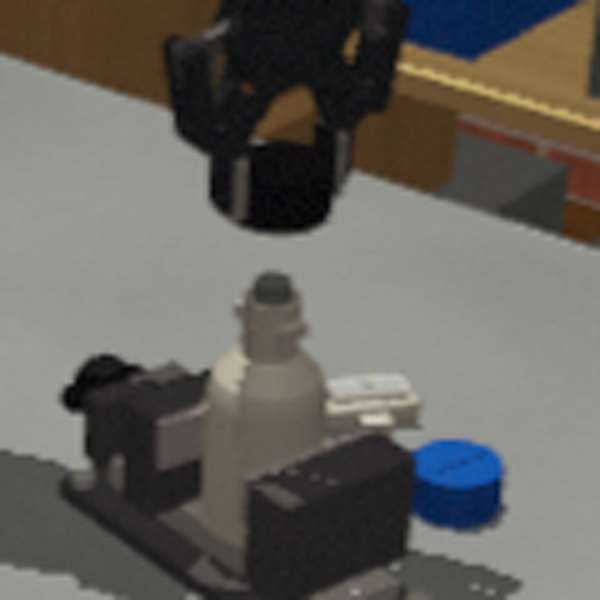

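View pics/d2.png

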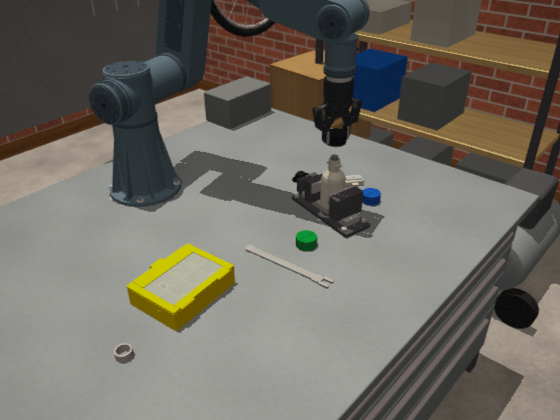

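```bash
python3 -m crank '{"fingers":[0.7,0.7,0.7],"travel":[[0,0,0],[0,0,0],[0,0,0]],"turn":[[0,0,0],[0,0,0],[0,0,0]]}'; python3 - <<'E'
from h import *
f=vision.grab_frame("scene"); d=min(spotter.trace(f,"cap"),key=lambda d:np.hypot(d["position"][0]-337,d["position"][1]-137))
P=cloud(f,d["pixels"]);P=P[(abs(P[:,0]-.537)<.06)&(abs(P[:,1]-.255)<.06)]
print(np.percentile(P[:,2],[2,50,98]).round(3),np.abs(monitor.observe()["qvel"]).max())
print(env.close_job())
E
```

```text
time_s: 12.03
tcp_pos: [0.5366, 0.2546, 0.2291]
ee_rot: [0.125, 0.696, -0.125, 0.696]
wrist_force: [0.4, 0.4, -0.6]
grip_width: 0.0539
[0.229 0.252 0.259] 0.001213555135658383
the job is handed in; nothing more can be done
None
```

I shut the organiser's lid, took the safety cap off the bottle and handed the job in at about 12 s, with the cap still held above the bottle. No verdict was reported.

- **Lid:** I pressed it with the shut fingers until the force reached 27 N. Once the gripper was clear, the lid measured level at about 55 mm, so its clip holds it.
- **Cap:** I gripped the black cap on the bottle and pushed it down about 5–7 mm, with about 11–12 N on the wrist. I then twisted it 90° anticlockwise and lifted it. There was no pull from the tabs on the way up.
- **At hand-in:** The last pictures show the cap level in the fingers. The depth image puts it at 0.229–0.259 m, so its centre is about 64 mm above the mouth and its underside about 5 cm clear. It is within a few mm of the bottle's axis, the arm was at rest and there was no outside force on the wrist. The wrench, light, spacer and both look-alike caps are within 1 cm of where they were first measured.

**Checks that disagreed or were missing:**
- After gripping the cap, the tool stood about 4 mm higher than I had commanded, so I judged the push depth from the further travel and the force.
- A side force of 6–8 N stayed on the wrist until the cap was off.
- The gripper hid the bar on top of the cap, so I took its turn from the gripper's turn and its free lift, not from a picture.

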